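# Close down the test bench: supply to zero, modules into the kit drawer

## Robot

A 6-joint arm with a two-finger parallel gripper is mounted at the origin on the work surface. World frame = base frame: x ahead of the robot, y to its left, z up, the work surface at z = 0. Lengths are in m, angles in rad, forces in N, time in s.
With the tool pointing down it reaches from about 0.35 to 0.85 m from the base axis. Payload 8.1 kg.
Tool frame: the origin (TCP) lies on the centre line of the jaws, within the pads' length; the fingertips stand robot.tips_ahead ahead of it and the grasp point (between the pads) lies 6 mm ahead of it (robot.tips_ahead is the distance from the TCP to the fingertips, in m); z points along the fingers, y is the line along which they close (so a half turn about z gives the same grasp; the last joint's range is limited). The gripper opens to 93 mm and grips with 3 to 60 N. Pads are 15 mm wide; open, the fingers measure 128 mm over their backs; the gripper's body (75 mm by 188 mm) begins 65 mm behind the grasp point.
Start: joints at [-1.332, 0.13, 1.488, -0, 1.523, -0.085], TCP at [0.191, -0.569, 0.244] pointing down, gripper open.
Joint ranges: [-2.96, 2.96], [-0.89, 2.26], [0.02, 2.5], [-1.34, 4.48], [0, 2.73], [-2.66, 2.66]. Speed limits (rad/s): [2.39, 2.39, 2.79, 3.14, 3.14, 3.14].

## Interface

Orientations are given as a rotation vector (axis times angle).
In Python, from plant import robot gives the robot as it stands.
- The arm moves only by the tool apply_moves, never from a script. Its arguments are lists of equal length, an entry for each row: "delta_pos": the shift along the tool's x, y, z in cm, a list of three; "twist": the turn about the tool's z in rad. A call has 1 to 8 rows; each row shifts and turns the commanded pose from where the row before left it, along the tool's axes as they then stand; what a row does not reach is not made up. A row lasts 1/8 s, in which the tool goes at most 62.5 mm and 10.7 degrees, less where a joint would pass 70% of its speed; a pose out of reach is approached as far as the arm can. A call with a gripper value outside its range is refused whole. "gripper" is the finger opening in cm, from 0 to 9.3, set as the call begins (left out, the last holds). The fingers move at their own pace and stop on an object; "squeeze" is the grip in N (left out, the last holds). Time passes only in rows, so rows that do not move let the fingers close. It gives the time, the measured TCP pose, the force, the opening and the grip force at its end, in the units of the state.
- robot.read_state(): the state, without advancing time (a new reading comes with each control period).
- robot.read_camera(name): name is "side" or "top" or "wrist"; returns a dict with "frame" (384x512x3 uint8, red, green, blue), "vertical_fov" (degrees; the focal length in pixels is half the picture's height over the tangent of half this angle, whatever the lens; pixels are square), "cx", "cy" (the principal point, pixels), "R" (3x3) and "t" (3): a world point X has camera coordinates R X + t. Camera axes: x right, y down, z forward; pixel columns grow to the right and rows downward; lengths in m; the calibration is good to about 2 mm. A picture is of the moment at which its call begins. There is no depth.
- robot.close_job(): hands the job in; it is judged then, once.
The state is a dict: "t": time; "q": joint angles; "dq": joint speeds; "joint_torque": joint torques, N m; "tool_pos": TCP position; "orientation": TCP orientation; "force": force on the tool from outside, world axes, zero at the start; "wrist_torque": the same for the moment, N m; "opening": finger opening in m; "gripper_force": force on a finger pad.
Only numpy, scipy, OpenCV 4.12 (cv2) and the standard library are available. Lean on these libraries where they do the work, as an engineer would, in place of code of your own. Each camera call takes 0.05 s, during which the arm holds its last target. There are 200 camera calls.

## Task

The test run is over: first turn the knob of the bench supply anticlockwise all the way back to its zero stop, and handle no module before that. Then put every module that lies on the bench into the open kit drawer, green ones in the green-lined bay and red ones in the red-lined bay. Finally push the drawer fully home until it seats at its catch, and leave everything else on the bench where it is.

Things in the scene. Friction and masses are not known exactly. Their poses are not given: they have to be found in the camera images.
- knob (a joint): angle of the black control knob on top of the grey bench supply, rad: 0 at its zero stop (pointer at the thick red mark), growing clockwise seen from above, up to 4.5; so it is turned down anticlockwise. It stays where it is left and turns easily
- knob_grip (a point): grip point of that knob: on its vertical axis, 97 mm above the table, 7 mm below the top of the grip, an upright bar 42 long (its x axis), 14 thick (y) and 32 high that turns with the knob; white pointer line at its -x end. The supply under it is a box 150 x 110 x 60 mm high; the axis stands 20 mm beyond its centre
- drawer (a joint): how far the kit drawer stands out, m: 0 fully home, up to 0.19. It slides out towards the robot from a blue unit 300 wide, 270 deep, 68 high, fixed to the table. A sprung catch resists with about 5 N between 0.014 and 0.007, then pulls the drawer home and keeps it there
- drawer_front (a point): middle of the outer face of the drawer's white front panel, where to push, 46 mm above the table; moves with the drawer. x points into the unit (closing direction), y to the robot's left, z up. Panel 296 wide, 12 thick, from 5 to 65 mm above the table; a pull lip 110 wide stands 13 mm out of it at 14 to 22 mm height
- bay_green (a point): floor of the green-lined left bay, 12 mm above the table, at the inside of the front panel, mid-width; moves with the drawer, axes as drawer_front. Bay: x 0 to 236 mm (uncovered only up to the drawer's opening; beyond, the unit's top is 51 mm above the floor), y -67 to 67. Walls and divider 4 thick, 38 high above the floor; front panel 53
- bay_red (a point): the same point of the red-lined right bay
- green1: a loose boxed electronic module with a green top over a grey foot, a box 46 (x) x 34 (y) x 32 (z) mm, 70 g; origin at the centre of its underside. Not every module is there in every run
- green2: a loose boxed electronic module with a green top over a grey foot, a box 46 (x) x 34 (y) x 32 (z) mm, 70 g; origin at the centre of its underside. Not every module is there in every run
- green3: a loose boxed electronic module with a green top over a grey foot, a box 46 (x) x 34 (y) x 32 (z) mm, 70 g; origin at the centre of its underside. Not every module is there in every run
- red1: a loose boxed electronic module with a red top over a grey foot, a box 46 (x) x 34 (y) x 32 (z) mm, 70 g; origin at the centre of its underside. Not every module is there in every run
- red2: a loose boxed electronic module with a red top over a grey foot, a box 46 (x) x 34 (y) x 32 (z) mm, 70 g; origin at the centre of its underside. Not every module is there in every run
- red3: a loose boxed electronic module with a red top over a grey foot, a box 46 (x) x 34 (y) x 32 (z) mm, 70 g; origin at the centre of its underside. Not every module is there in every run
- tape: bystander, to be left alone: yellow tape roll, 52 mm across, 18 high; origin at the underside's centre
- tin: bystander, to be left alone: small aluminium tin, 46 mm across, 28 high; origin at the underside's centre
- mug: bystander, to be left alone: blue mug, 80 mm across, 90 high, handle on its +y side; origin at the underside's centre
- multimeter: bystander, to be left alone: yellow multimeter, 160 x 80 x 36 mm; origin at the underside's centre
- mouse: bystander, to be left alone: computer mouse, 100 x 58 x 30 mm, on a thin mat; origin at the underside's centre
- screwdriver: bystander, to be left alone: screwdriver, 170 mm long, lying along its x; origin at the underside's centre
- jar: bystander, to be left alone: clear jar with a blue cap, 60 mm across, 55 high; origin at the underside's centre

How it is judged:
On the way, in this order (a step that is already met when the one before it is completed fails the run):
1. the supply's knob is back at its zero stop (value of joint knob below 0.08 rad), for 0.2 s.
2. with the drawer still open, every module lies released in the bay of its colour (value of joint drawer above 0.04 m and x of green1 in the frame of bay_green between 0 and 0.236 m and y of green1 in the frame of bay_green between -0.067 and 0.067 m and z of green1 in the frame of bay_green between -0.006 and 0.05 m and x of green2 in the frame of bay_green between 0 and 0.236 m and y of green2 in the frame of bay_green between -0.067 and 0.067 m and z of green2 in the frame of bay_green between -0.006 and 0.05 m and x of green3 in the frame of bay_green between 0 and 0.236 m and y of green3 in the frame of bay_green between -0.067 and 0.067 m and z of green3 in the frame of bay_green between -0.006 and 0.05 m and x of red1 in the frame of bay_red between 0 and 0.236 m and y of red1 in the frame of bay_red between -0.067 and 0.067 m and z of red1 in the frame of bay_red between -0.006 and 0.05 m and x of red2 in the frame of bay_red between 0 and 0.236 m and y of red2 in the frame of bay_red between -0.067 and 0.067 m and z of red2 in the frame of bay_red between -0.006 and 0.05 m and x of red3 in the frame of bay_red between 0 and 0.236 m and y of red3 in the frame of bay_red between -0.067 and 0.067 m and z of red3 in the frame of bay_red between -0.006 and 0.05 m and contact force between the fingers and green1 below 0.1 N and contact force between the fingers and green2 below 0.1 N and contact force between the fingers and green3 below 0.1 N and contact force between the fingers and red1 below 0.1 N and contact force between the fingers and red2 below 0.1 N and contact force between the fingers and red3 below 0.1 N), for 0.3 s.
3. the drawer is seated at its catch (value of joint drawer below 0.003 m), for 0.2 s.
At the end, for the whole second after the job is handed in: The knob is within 0.08 rad of its zero stop, the drawer within 3 mm of fully home and still, and every module present lies at rest in the bay of its own colour (its origin between the bay's walls, less than 50 mm above its floor) (value of joint knob below 0.08 rad and value of joint drawer below 0.003 m and velocity of joint drawer below 0.01 m/s and x of green1 in the frame of bay_green between 0 and 0.236 m and y of green1 in the frame of bay_green between -0.067 and 0.067 m and z of green1 in the frame of bay_green between -0.006 and 0.05 m and x of green2 in the frame of bay_green between 0 and 0.236 m and y of green2 in the frame of bay_green between -0.067 and 0.067 m and z of green2 in the frame of bay_green between -0.006 and 0.05 m and x of green3 in the frame of bay_green between 0 and 0.236 m and y of green3 in the frame of bay_green between -0.067 and 0.067 m and z of green3 in the frame of bay_green between -0.006 and 0.05 m and x of red1 in the frame of bay_red between 0 and 0.236 m and y of red1 in the frame of bay_red between -0.067 and 0.067 m and z of red1 in the frame of bay_red between -0.006 and 0.05 m and x of red2 in the frame of bay_red between 0 and 0.236 m and y of red2 in the frame of bay_red between -0.067 and 0.067 m and z of red2 in the frame of bay_red between -0.006 and 0.05 m and x of red3 in the frame of bay_red between 0 and 0.236 m and y of red3 in the frame of bay_red between -0.067 and 0.067 m and z of red3 in the frame of bay_red between -0.006 and 0.05 m and linear speed of each of green1, green2, green3, red1, red2, red3 below 0.02 m/s); the robot touches nothing.
It fails at once if a module is handled while the supply is still turned up (knob above 0.15 rad) (value of joint knob above 0.15 rad and (contact force between the fingers and green1 above 0.5 N or contact force between the fingers and green2 above 0.5 N or contact force between the fingers and green3 above 0.5 N or contact force between the fingers and red1 above 0.5 N or contact force between the fingers and red2 above 0.5 N or contact force between the fingers and red3 above 0.5 N)).
It fails at once if a bystander is knocked more than 5 cm from its place (distance of any of tape, tin, mug, multimeter, mouse, screwdriver, jar from where it was at the start of the episode above 0.05 m).
Of green1, green2, green3, red1, red2, red3 only 4 to 6 are there at a start; the rules pass over those that are not, and their reading is None.
At some moment in a run one of green1, green2, green3, red1, red2, red3 may be knocked a few centimetres aside while the robot is not near it.
Once in a run the grip may slacken for a moment while it holds something.
It also fails if it takes over 210 s, if anything falls off the work surface, if the arm or the gripper's body presses on something with over 40 N, if the wrist force passes 120 N, or if a joint passes its speed limit or range.

## Working session

There is one attempt and no reset: what is moved stays moved. The work goes in short steps, Python scripts to look and compute and a tool call to move; the robot and the scene stay as the last step left them, time stands still between calls to the robot, and variables do not carry over. Pictures are saved under pics/ and viewed, at most 14 in all, crops included, and the job is handed in when it is done.

Besides the shell and the picture viewer there is one more tool, called after "Emit:" as name(argument=value, ...), one argument or row to a line, values as JSON. apply_moves: Moves the arm, as the interface text tells. Its arguments: {"type":"object","properties":{"delta_pos":{"type":"array"},"twist":{"type":"array"},"gripper":{"type":"number"},"squeeze":{"type":"number"}},"required":["delta_pos","twist"]}

```bash
mkdir -p pics; ls; python3 - <<'E'
from plant import robot
import cv2
print(robot.tips_ahead)
s=robot.read_state();print(s)
for n in("top","side"):
    c=robot.read_camera(n);cv2.imwrite(f"pics/{n}0.png",c["frame"][:,:,::-1]);print(n,c["vertical_fov"],c["cx"],c["cy"],c["R"],c["t"])
E
```

```text
pics
0.025
{'t': 0.0, 'q': array([-1.33238449e+00,  1.31132182e-01,  1.48927853e+00, -2.20647357e-05,
        1.52299118e+00, -8.53781257e-02]), 'dq': array([-0.00047055, -0.00031042,  0.00129896, -0.0009209 , -0.00055247,
       -0.0013486 ]), 'joint_torque': array([-1.07715716e-04, -5.59845400e+01, -4.91757274e+01,  7.66598387e-02,
        3.51152464e-02, -1.70108528e-04]), 'tool_pos': array([ 0.19079972, -0.56830435,  0.24260513]), 'orientation': array([-3.09873298e+00, -5.06100378e-01,  2.51616311e-04]), 'force': array([ 0.1430145 ,  0.07271121, -0.40211145]), 'wrist_torque': array([0.02053138, 0.00125236, 0.0031089 ]), 'gripper_force': 0.0, 'opening': 0.09277600111570795}
top 51.08580044407561 255.2273748270323 191.03856682198165 [[ 0.02821221 -0.99923698 -0.02700985]
 [-0.99176506 -0.02460392 -0.12568495]
 [ 0.1249245   0.03033327 -0.99170246]] [-0.0206162   0.4966201   1.00106698]
side 47.548262718676355 255.5248436893232 197.05889033860444 [[-0.99898224 -0.04286309  0.01404439]
 [-0.03380306  0.50529195 -0.86228615]
 [ 0.02986373 -0.86188329 -0.50622658]] [0.45771092 0.10605348 1.11168426]
```

View pics/top0.png

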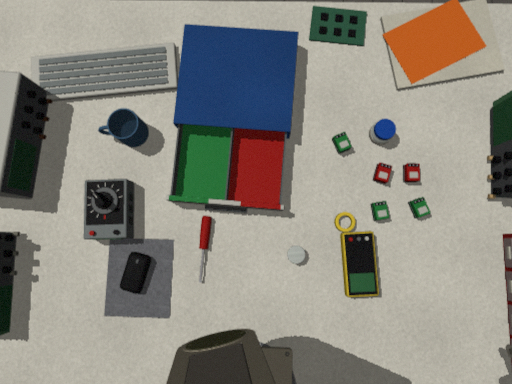

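View pics/side0.png

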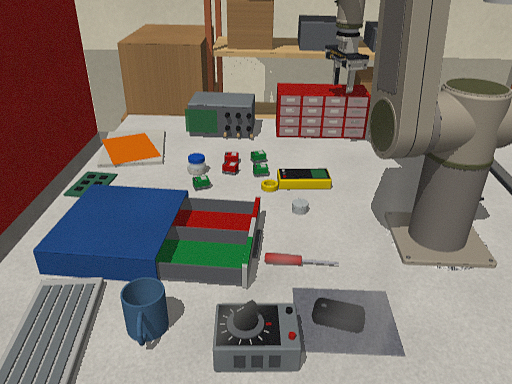

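Top view: modules green at (342,143), (381,212), (420,208); red at (383,173), (412,173); the knob is near (103,202) and the drawer spans (172..288, 125..208). The side view agrees: 3 green and 2 red. Next I'll measure them.

```bash
cat > h.py <<'E'
import numpy as np, cv2
from plant import robot
def cast(c,px,z):
    f=192/np.tan(np.radians(c["vertical_fov"])/2)
    d=c["R"].T@np.array([(px[0]-c["cx"])/f,(px[1]-c["cy"])/f,1]); o=-c["R"].T@np.array(c["t"])
    return o+d*(z-o[2])/d[2]
def mask(fr,col):
    h=cv2.cvtColor(fr,cv2.COLOR_RGB2HSV); H,S,V=[h[...,i].astype(int) for i in range(3)]
    m=(S>110)&(V>50)&(((H>45)&(H<85)) if col=="green" else ((H<8)|(H>172)))
    return m.astype(np.uint8)*255
def tops(c,col,lo=40,hi=600,z=.032):
    """module tops: centre and heading of the long side, world"""
    m=cv2.morphologyEx(mask(c["frame"],col),cv2.MORPH_CLOSE,np.ones((5,5)));out=[]
    for k in cv2.findContours(m,0,cv2.CHAIN_APPROX_NONE)[0]:
        if not lo<cv2.contourArea(k)<hi: continue
        P=np.array([cast(c,p[0],z)[:2] for p in k],np.float32)*1000
        (cx,cy),(w,h),a=cv2.minAreaRect(P); a=a if w>h else a+90
        u=k.reshape(-1,2).mean(0)
        out.append((col,u.round(),[round(cx),round(cy)],[round(w),round(h)],round((a+90)%180-90)))
    return out
def pose():
    s=robot.read_state(); R=cv2.Rodrigues(np.array(s["orientation"]))[0]
    return s,R
E
python3 - <<'E'
from h import *
c=robot.read_camera("top")
for col in("green","red"):
    for o in tops(c,col,20,8000): print(*o)
fr=c["frame"]
cv2.imwrite("pics/k.png",cv2.resize(fr[170:250,70:150,::-1],(560,560),interpolation=cv2.INTER_CUBIC))
cv2.imwrite("pics/m.png",cv2.resize(fr[115:235,320:440,::-1],(600,600),interpolation=cv2.INTER_CUBIC))
E
```

```text
green [362. 282.] [275, -279] [46, 59] -88
green [380. 211.] [455, -325] [42, 36] 10
green [419. 207.] [466, -423] [43, 37] 23
green [342. 142.] [630, -228] [41, 35] 23
green [201. 165.] [565, 138] [142, 203] -3
green [503. 120.] [699, -641] [43, 128] -3
green [337.  25.] [952, -216] [141, 96] 84
red [507. 236.] [401, -637] [9, 21] -81
red [205. 232.] [389, 118] [24, 82] -4
red [412. 172.] [556, -406] [41, 38] 1
red [382. 173.] [552, -332] [36, 47] -14
red [257. 169.] [557, -9] [136, 203] -3
```

View pics/k.png

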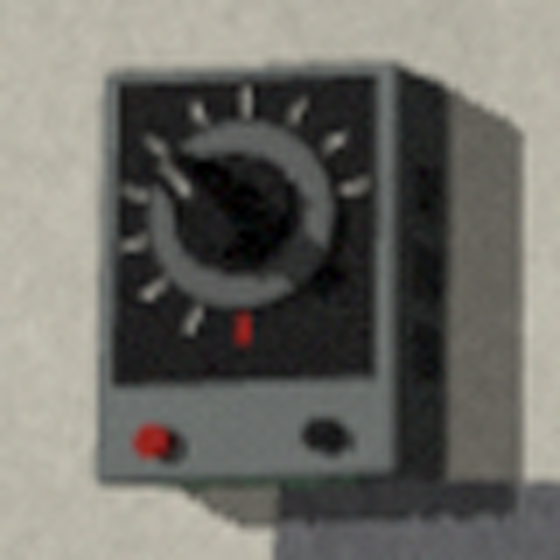

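View pics/m.png

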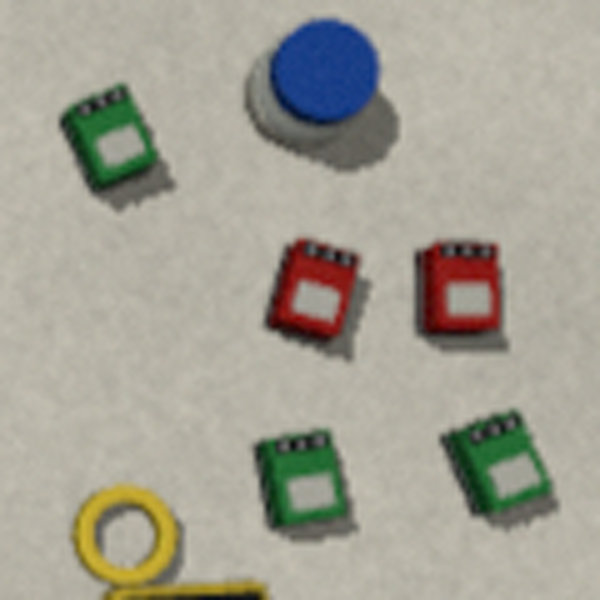

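The pointer tip is at crop (165,160)–(187,192), roughly 2.3 rad clockwise from the red mark, and the supply top's corners are visible. The modules are well separated, with long sides within about 25° of world x.

```bash
python3 - <<'E'
from h import *
c=robot.read_camera("top")
K=lambda p,z:cast(c,(70+(p[0]+.5)/7-.5,170+(p[1]+.5)/7-.5),z)[:2]
M=lambda p,z:cast(c,(320+(p[0]+.5)/5-.5,115+(p[1]+.5)/5-.5),z)[:2]
C=np.array([K(p,.06) for p in((107,75),(390,68),(395,472),(98,478))]);ce=C.mean(0)
print(C.round(3),ce, np.linalg.norm(C-np.roll(C,1,0),axis=1))
u=(C[0]+C[1]-C[2]-C[3]);u/=np.linalg.norm(u);ax=ce+.02*u;print("axis",ax,np.degrees(np.arctan2(u[1],u[0])))
print("ring",K((243,215),.062))
z=K((243,328),.06)-ax
for p in((165,160),(187,192)):
    v=K(p,.104)-ax;print(np.linalg.norm(v),"angle",np.degrees(np.arctan2(v[1],v[0])))
print("zero",np.degrees(np.arctan2(z[1],z[0])))
w=K((187,192),.104)-K((165,160),.104);print("line",np.degrees(np.arctan2(w[1],w[0])))
for n,q in dict(ga=[(62,120),(125,85),(158,160),(95,190)],r1=[(300,240),(360,258),(338,338),(278,325)],r2=[(425,245),(498,242),(502,330),(432,333)],gb=[(258,440),(330,430),(346,515),(275,525)],gc=[(445,435),(517,412),(551,488),(485,515)]).items():
    W=np.array([M(p,.032) for p in q]);v=W[0]+W[1]-W[2]-W[3];print(n,W.mean(0).round(4),np.degrees(np.arctan2(v[1],v[0])).round(),np.linalg.norm(W-np.roll(W,1,0),axis=1).round(3))
for p in((172,206),(284,209),(288,133),(178,127)): print("drawer",p,cast(c,p,.065).round(3))
for p in((323,255),(346,222),(296,255),(384,129)):print("by",cast(c,p,.03).round(3))
E
```

```text
[[0.51  0.424]
 [0.515 0.321]
 [0.37  0.309]
 [0.365 0.416]] [0.44025438 0.36751048] [0.1449994  0.10332355 0.1451761  0.10647886]
axis [0.46020443 0.36892322] 4.050584703543742
ring [0.46031224 0.36979641]
0.01895670678424205 angle 39.982784387078986
0.005158344962010085 angle 45.01903225420034
zero -178.02613866474601
line -141.8941488536471
ga [ 0.6296 -0.2277] 24.0 [0.041 0.038 0.043 0.036]
r1 [ 0.5525 -0.3342] -15.0 [0.046 0.032 0.043 0.031]
r2 [ 0.5557 -0.4078] 2.0 [0.046 0.037 0.046 0.035]
gb [ 0.4562 -0.3246] 10.0 [0.044 0.037 0.044 0.036]
gc [ 0.4663 -0.4235] 24.0 [0.044 0.038 0.041 0.036]
drawer (172, 206) [0.45  0.197 0.065]
drawer (284, 209) [ 0.45  -0.081  0.065]
drawer (288, 133) [ 0.642 -0.087  0.065]
drawer (178, 127) [0.652 0.193 0.065]
by [ 0.34  -0.182  0.03 ]
by [ 0.424 -0.239  0.03 ]
by [ 0.338 -0.114  0.03 ]
by [ 0.668 -0.338  0.03 ]
```

```bash
cat >> h.py <<'E'
def plan(*wps,start=None,step=5.5,tw=.17):
    """wps (x,y,z,theta_deg) in m: print rows in tool axes (cm, rad); theta = heading of tool x"""
    s,R=pose(); p=np.array(s["tool_pos"])*100; th=np.arctan2(R[1,0],R[0,0])
    if start: p=np.array(start[:3])*100.; th=np.radians(start[3])
    print("at",(p/100).round(4),np.degrees(th).round(1),"tilt",np.degrees(np.arccos(-R[2,2])).round(2),"t",round(s["t"],2))
    D=[];T=[]
    for w in wps:
        g=np.array(w[:3])*100.; tg=np.radians(w[3]); dth=(tg-th+np.pi)%(2*np.pi)-np.pi
        n=max(1,int(np.ceil(max(np.linalg.norm(g-p)/step,abs(dth)/tw-1e-6))))
        for i in range(n):
            d=(g-p)/(n-i); x=np.array([np.cos(th),np.sin(th)]); y=np.array([np.sin(th),-np.cos(th)])
            r=np.round([d[:2]@x,d[:2]@y,-d[2]],1); t=round(-dth/(n-i),2)
            p=p+np.r_[r[0]*x+r[1]*y,-r[2]]; th-=t; dth+=t
            D.append(r.tolist());T.append(float(t))
        D.append("|") ;T.append("|")
    print(len([t for t in T if t!="|"]),"rows"); 
    rows=[(d,t) for d,t in zip(D,T)]; k=0; buf=[]
    f=lambda b:print(str([r[0] for r in b]).replace(" ",""),[r[1] for r in b])
    for r in rows:
        if r[0]=="|": 
            if buf:f(buf);buf=[]
            print("--")
        else:
            buf.append(r)
            if len(buf)==8:f(buf);buf=[]
E
python3 -c "
from h import *
plan((.40,-.1,.22,18.6),(.460,.369,.17,40))"
```

```text
at [ 0.1909 -0.5685  0.2429] 18.6 tilt 0.07 t 0.2
19 rows
[[3.5,-3.8,0.2],[3.5,-3.8,0.2],[3.5,-3.8,0.2],[3.5,-3.8,0.2],[3.5,-3.8,0.2],[3.4,-3.8,0.3],[3.5,-3.7,0.2],[3.4,-3.8,0.3]] [-0.0, -0.0, -0.0, -0.0, -0.0, -0.0, -0.0, -0.0]
[[3.5,-3.7,0.2],[3.4,-3.8,0.3]] [-0.0, -0.0]
--
[[2.3,-4.7,0.6],[2.5,-4.6,0.5],[2.7,-4.5,0.6],[2.8,-4.4,0.5],[3.0,-4.3,0.6],[3.2,-4.2,0.5],[3.4,-4.1,0.6],[3.5,-3.9,0.5]] [-0.04, -0.04, -0.04, -0.04, -0.04, -0.04, -0.04, -0.05]
[[3.7,-3.7,0.6]] [-0.04]
--
```

Emit:
apply_moves(
  delta_pos=[
    [3.5,-3.8,0.2],
    [3.5,-3.8,0.2],
    [3.5,-3.8,0.2],
    [3.5,-3.8,0.2],
    [3.5,-3.8,0.2],
    [3.4,-3.8,0.3],
    [3.5,-3.7,0.2],
    [3.4,-3.8,0.3],
  ],
  twist=[0,0,0,0,0,0,0,0],
  gripper=5,
  squeeze=15,
)

```text
t: 1.2
tool_pos: [0.3585, -0.1916, 0.2257]
orientation: [3.1, 0.506, 0.001]
force: [1.3, -0.4, 0.5]
opening: 0.0501
gripper_force: 0.0
```

Emit:
apply_moves(
  delta_pos=[
    [3.5,-3.7,0.2],
    [3.4,-3.8,0.3],
    [2.3,-4.7,0.6],
    [2.5,-4.6,0.5],
    [2.7,-4.5,0.6],
    [2.8,-4.4,0.5],
    [3.0,-4.3,0.6],
    [3.2,-4.2,0.5],
  ],
  twist=[0,0,-0.04,-0.04,-0.04,-0.04,-0.04,-0.04],
)

```text
t: 2.2
tool_pos: [0.4402, 0.2136, 0.1874]
orientation: [3.017, 0.876, 0.0]
force: [0.9, 0.1, 1.4]
opening: 0.0499
gripper_force: 0.0
```

Emit:
apply_moves(
  delta_pos=[
    [3.4,-4.1,0.6],
    [3.5,-3.9,0.5],
    [3.7,-3.7,0.6],
    [0,0,0],
  ],
  twist=[-0.04,-0.05,-0.04,0],
)

```text
t: 2.7
tool_pos: [0.4595, 0.3712, 0.1688]
orientation: [-2.952, -1.074, 0.004]
force: [-0.0, -1.4, 0.2]
opening: 0.0497
gripper_force: 0.0
```

```bash
python3 -c "
from h import *
plan((.460,.369,.103,40))
c=robot.read_camera('wrist');cv2.imwrite('pics/w1.png',c['frame'][:,:,::-1]);np.set_printoptions(suppress=True,precision=3)
f=192/np.tan(np.radians(c['vertical_fov'])/2)
for P in([.46,.369,.104],[.46+.021*np.cos(.7),.369+.021*np.sin(.7),.104]):
  v=c['R']@np.array(P)+c['t'];print(f*v[0]/v[2]+c['cx'],f*v[1]/v[2]+c['cy'])
"
```

```text
at [0.4595 0.3712 0.1688] 40.0 tilt 0.14 t 2.7
2 rows
[[-0.1,0.1,3.3],[-0.0,0.1,3.3]] [-0.0, -0.0]
--
259.978771057078 214.16371292263284
260.04130139971335 186.0923525921329
```

View pics/w1.png

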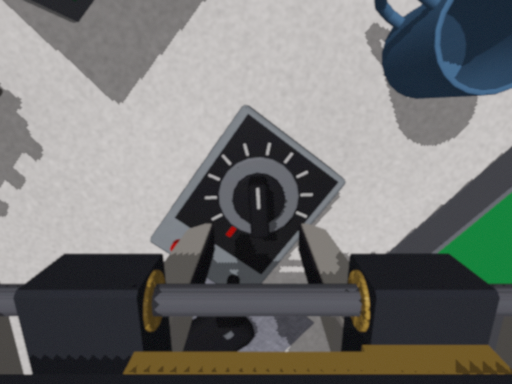

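The bar runs from (257,188) to about (262,238), lined up with the tool's x axis and centred on the projected axis at (260,214), so I'll go down, grip and turn.

Emit:
apply_moves(
  delta_pos=[
    [-0.1,0.1,3.3],
    [0,0.1,3.3],
    [0,0,0],
  ],
  twist=[0,0,0],
)

```text
t: 3.12
tool_pos: [0.4594, 0.3639, 0.102]
orientation: [2.954, 1.066, -0.009]
force: [-0.3, 0.2, -1.1]
opening: 0.0503
gripper_force: 0.0
```

Emit:
apply_moves(
  delta_pos=[
    [0,0,0],
    [0,0,0],
    [0,0,0],
    [0,0,0],
    [0,0,0],
  ],
  twist=[0,0,0,0,0],
  gripper=0.5,
)

```text
t: 3.75
tool_pos: [0.4602, 0.369, 0.1058]
orientation: [-2.95, -1.068, -0.001]
force: [-8.0, 10.1, 3.6]
opening: 0.0141
gripper_force: 15.0
```

Emit:
apply_moves(
  delta_pos=[
    [0,0,0],
    [0,0,0],
    [0,0,0],
    [0,0,0],
    [0,0,0],
    [0,0,0],
    [0,0,0],
    [0,0,0],
  ],
  twist=[-0.17,-0.17,-0.17,-0.17,-0.17,-0.17,-0.17,-0.17],
)

```text
t: 4.75
tool_pos: [0.4628, 0.3684, 0.1059]
orientation: [1.617, 2.692, 0.009]
force: [7.4, 9.3, -5.7]
opening: 0.0141
gripper_force: 15.0
```

Emit:
apply_moves(
  delta_pos=[
    [0,0,0],
    [0,0,0],
    [0,0,0],
    [0,0,0],
    [0,0,0],
    [0,0,0],
    [0,0,0],
    [0,0,0],
  ],
  twist=[-0.17,-0.17,-0.17,-0.17,-0.17,-0.17,-0.1,0],
)

```text
t: 5.75
tool_pos: [0.4639, 0.3704, 0.106]
orientation: [-0.054, 3.134, 0.013]
force: [14.0, 19.3, -13.3]
opening: 0.0137
gripper_force: 15.0
```

```bash
python3 -c "
from h import *
plan((.460,.369,.103,184));print(robot.read_state()['wrist_torque'])"
```

```text
at [0.4639 0.3704 0.106 ] -178.0 tilt 0.64 t 5.75
1 rows
[[0.4,-0.1,0.3]] [-0.04]
--
[ 3.35984196 -2.35639735  0.00758242]
```

Emit:
apply_moves(
  delta_pos=[
    [0,0,0],
    [0,0,0],
    [0,0,0],
  ],
  twist=[-0.08,-0.08,0],
)

```text
t: 6.12
tool_pos: [0.4624, 0.3685, 0.106]
orientation: [-0.304, 3.123, 0.005]
force: [2.4, 2.4, 1.9]
opening: 0.0206
gripper_force: 1.6
```

```bash
python3 -c "
from h import *
plan((.460,.369,.103,184));print(robot.read_state()['wrist_torque'])
c=robot.read_camera('wrist');cv2.imwrite('pics/w2.png',c['frame'][:,:,::-1])"
```

```text
at [0.4624 0.3685 0.106 ] -168.9 tilt 0.29 t 6.12
1 rows
[[0.2,0.1,0.3]] [0.12]
--
[ 0.63252465 -0.46284867 -0.04632191]
```

View pics/w2.png

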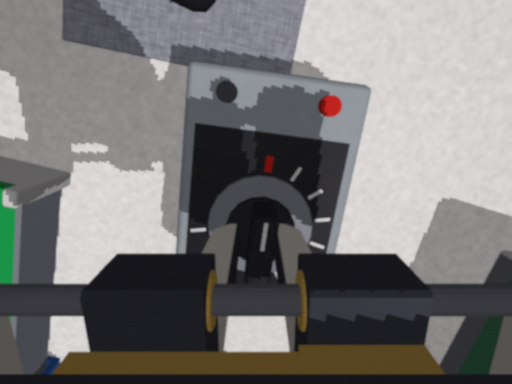

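The pointer at (264,235) aims at the red mark at (268,163). The grip slackened for a moment, so I'll regrip gently and check that the bar is against its stop.

Emit:
apply_moves(
  delta_pos=[
    [0,0,0],
    [0,0,0],
    [0,0,0],
    [0,0,0],
  ],
  twist=[0,0,0,0],
)

```text
t: 6.68
tool_pos: [0.4614, 0.3702, 0.1059]
orientation: [-0.302, 3.124, 0.011]
force: [0.3, 18.7, -2.6]
opening: 0.0154
gripper_force: 15.1
```

```bash
python3 -c "
from h import *
plan((.460,.369,.103,184));print(robot.read_state()['wrist_torque'])
c=robot.read_camera('wrist')
f=192/np.tan(np.radians(c['vertical_fov'])/2)
h=cv2.cvtColor(c['frame'],cv2.COLOR_RGB2HSV);roi=h[215:262,240:285]
m=(roi[...,2]>95)&(roi[...,1]<60)
y,x=np.nonzero(m);print(len(x))
n,l,st,ce=cv2.connectedComponentsWithStats(m.astype(np.uint8))
for i in range(1,n):
  if st[i,4]>15:
    yy,xx=np.nonzero(l==i);xx=xx+240;yy=yy+215
    P=np.array([cast(c,(a,b),.104)[:2] for a,b in zip(xx,yy)]);w=np.linalg.svd(P-P.mean(0))[2][0]
    print(st[i],P.mean(0),np.degrees(np.arctan2(w[1],w[0])), xx.mean(),yy.mean())
print('red mark',cast(c,(268,163),.06))
"
```

```text
at [0.4614 0.3702 0.1059] -169.0 tilt 0.43 t 6.67
1 rows
[[0.2,-0.1,0.3]] [0.12]
--
[ 3.22480532 -0.36066992 -0.21820889]
413
[ 17  10   7  27 106] [0.44973661 0.3702806 ] 3.6084550700116194 259.9433962264151 238.0
[ 35  10  10  37 307] [0.45027507 0.3810541 ] 14.780803293796026 280.14332247557 242.5244299674267
red mark [0.41822974 0.36999778 0.06      ]
```

The pointer stands at 183.6°, at the zero mark, with reaction torque from the stop, so the knob is down. I'll release, rise and measure the drawer.

Emit:
apply_moves(
  delta_pos=[
    [0,0,0],
    [0,0,0],
    [0,0,0],
    [0,0,-3],
    [0,0,-5],
    [0,0,-3],
    [0,0,0],
  ],
  twist=[0,0,0,0,0,0,0],
  gripper=6.5,
)

```text
t: 7.6
tool_pos: [0.4626, 0.367, 0.218]
orientation: [-0.3, 3.122, 0.004]
force: [0.0, 0.8, -0.2]
opening: 0.0649
gripper_force: 0.0
```

```bash
python3 -c "
from h import *
plan((.460,.369,.2,184))
c=robot.read_camera('top');fr=c['frame']
cv2.imwrite('pics/d.png',cv2.resize(fr[20:220,160:310,::-1],(600,800)[:1]+(800,),interpolation=cv2.INTER_CUBIC)[:600] if 0 else cv2.resize(fr[110:220,160:310,::-1],(750,550),interpolation=cv2.INTER_CUBIC))
for col in('green','red'):
  for o in tops(c,col,20,700): print(*o)
h=cv2.cvtColor(fr,cv2.COLOR_RGB2HSV);H,S,V=[h[...,i].astype(int) for i in range(3)]
m=((H>100)&(H<120)&(S>120)&(V>90)).astype(np.uint8);m[:, :160]=0
k=max(cv2.findContours(m,0,1)[0],key=cv2.contourArea)
P=np.array([cast(c,p[0],.068)[:2] for p in k],np.float32)*1000;print(cv2.minAreaRect(P),cv2.boxPoints(cv2.minAreaRect(P)).round())
"
```

```text
at [0.4626 0.367  0.218 ] -169.0 tilt 0.31 t 7.6
1 rows
[[0.2,0.2,1.8]] [0.12]
--
green [362. 282.] [276, -278] [44, 59] -88
green [380. 211.] [455, -325] [42, 36] 10
green [419. 207.] [466, -423] [42, 37] 22
green [342. 143.] [630, -228] [42, 34] 26
green [503. 121.] [697, -639] [46, 134] -3
red [507. 236.] [400, -637] [11, 23] -74
red [205. 232.] [389, 118] [24, 82] -3
red [412. 172.] [555, -406] [44, 38] 1
red [382. 173.] [552, -332] [37, 47] -13
((787.6968994140625, 49.4827880859375), (297.5048828125, 266.2159118652344), 86.70870971679688) [[ 646.  -91.]
 [ 912. -107.]
 [ 929.  190.]
 [ 663.  206.]]
```

View pics/d.png

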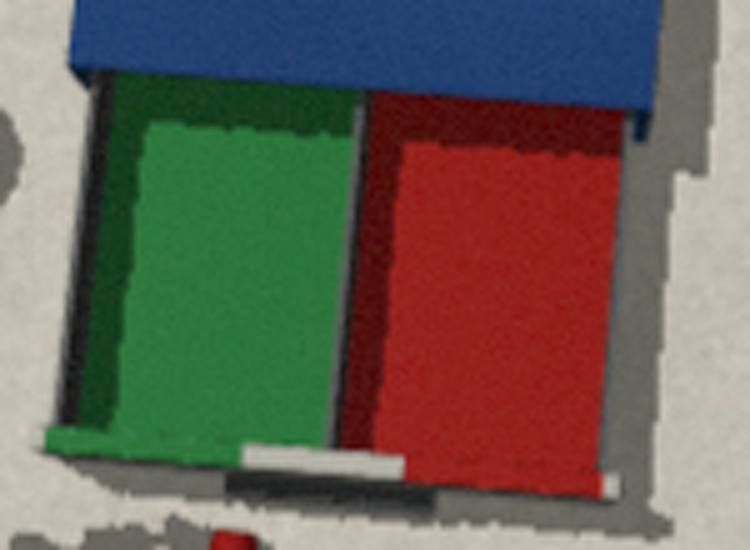

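The unit's front centre is at (655,57) mm with heading −3.3°. The drawer stands about 190 mm out, with panel ends at crop (45,440) and (617,497). The bays are therefore at about (481,137) for green and (473,−1) for red.

```bash
cat >> h.py <<'E'
u=np.array([np.cos(np.radians(-3.3)),np.sin(np.radians(-3.3))]); v=np.array([-u[1],u[0]])
F=np.array([.6545,.0575])-.19*u
def bay(col,x,y=0): return F+u*(.012+x)+v*((.069 if col=="green" else -.069)+y)
E
python3 -c "
from h import *
for b in(('green',.03),('green',.083),('green',.136),('red',.04),('red',.11)):print(b,bay(*b).round(4))
c=robot.read_camera('top')
for p in((169,198),(283.4,209.4)):print(cast(c,p,.065).round(3))
plan((.456,.02,.15,95),(.456,-.325,.12,10),(.456,-.325,.028,10))"
```

```text
('green', 0.03) [0.5107 0.1349]
('green', 0.083) [0.5636 0.1319]
('green', 0.136) [0.6165 0.1288]
('red', 0.04) [ 0.5128 -0.0034]
('red', 0.11) [ 0.5826 -0.0075]
[0.47  0.206 0.065]
[ 0.449 -0.079  0.065]
at [0.4609 0.3659 0.2138] -169.0 tilt 0.06 t 7.7
21 rows
[[0.7,-3.4,0.6],[0.1,-3.5,0.6],[-0.5,-3.4,0.6],[-1.0,-3.3,0.7],[-1.6,-3.1,0.6],[-2.1,-2.8,0.7],[-2.5,-2.4,0.6],[-2.8,-1.9,0.7]] [0.17, 0.17, 0.17, 0.17, 0.17, 0.17, 0.16, 0.17]
[[-3.1,-1.4,0.6],[-3.4,-1.0,0.7]] [0.16, 0.17]
--
[[-3.8,-0.3,0.3],[-3.8,0.3,0.3],[-3.7,0.9,0.3],[-3.5,1.5,0.3],[-3.2,2.1,0.4],[-2.9,2.6,0.3],[-2.4,3.0,0.4],[-1.8,3.3,0.3]] [0.16, 0.16, 0.17, 0.16, 0.17, 0.16, 0.17, 0.16]
[[-1.3,3.7,0.4]] [0.17]
--
[[-0.0,-0.0,4.6],[-0.0,-0.0,4.6]] [-0.0, -0.0]
--
```

Emit:
apply_moves(
  delta_pos=[
    [0.7,-3.4,0.6],
    [0.1,-3.5,0.6],
    [-0.5,-3.4,0.6],
    [-1.0,-3.3,0.7],
    [-1.6,-3.1,0.6],
    [-2.1,-2.8,0.7],
    [-2.5,-2.4,0.6],
    [-2.8,-1.9,0.7],
  ],
  twist=[0.17,0.17,0.17,0.17,0.17,0.17,0.16,0.17],
)

```text
t: 8.7
tool_pos: [0.456, 0.0881, 0.1611]
orientation: [-1.725, -2.623, 0.004]
force: [0.6, -0.0, 0.3]
opening: 0.0647
gripper_force: 0.0
```

Emit:
apply_moves(
  delta_pos=[
    [-3.1,-1.4,0.6],
    [-3.4,-1.0,0.7],
    [-3.8,-0.3,0.3],
    [-3.8,0.3,0.3],
    [-3.7,0.9,0.3],
    [-3.5,1.5,0.3],
    [-3.2,2.1,0.4],
    [-2.9,2.6,0.3],
  ],
  twist=[0.16,0.17,0.16,0.16,0.17,0.16,0.17,0.16],
)

```text
t: 9.7
tool_pos: [0.4548, -0.2101, 0.129]
orientation: [-2.965, -1.029, 0.004]
force: [0.4, 0.7, 0.5]
opening: 0.065
gripper_force: 0.0
```

Emit:
apply_moves(
  delta_pos=[
    [-2.4,3.0,0.4],
    [-1.8,3.3,0.3],
    [-1.3,3.7,0.4],
    [0,0,0],
  ],
  twist=[0.17,0.16,0.17,0],
  gripper=6,
)

```text
t: 10.2
tool_pos: [0.455, -0.3261, 0.1178]
orientation: [-3.128, -0.266, 0.005]
force: [0.1, -0.0, -1.7]
opening: 0.0604
gripper_force: 0.0
```

```bash
python3 -c "
from h import *
plan((.456,-.325,.028,10))
c=robot.read_camera('wrist');cv2.imwrite('pics/w3.png',c['frame'][:,:,::-1])
for col in('green','red'):
  for o in tops(c,col,300,20000):print(*o)
"
```

```text
at [ 0.455  -0.3261  0.1178] 9.7 tilt 0.23 t 10.2
2 rows
[[0.1,-0.0,4.5],[0.0,-0.1,4.5]] [-0.0, -0.01]
--
green [258. 197.] [459, -326] [47, 31] 11
green [339. 187.] [478, -387] [47, 35] 21
red [391.  86.] [557, -405] [45, 38] 0
red [291.  71.] [554, -334] [32, 45] -16
```

View pics/w3.png

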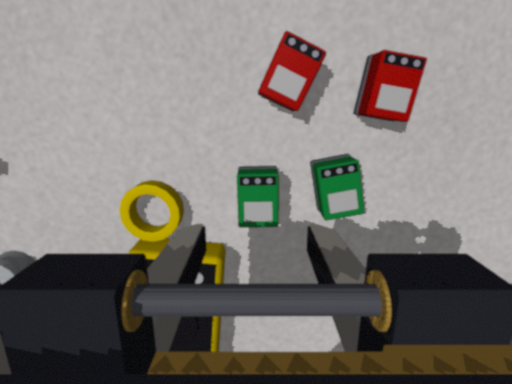

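The nearest green is at (258,197). The second green at (339,187) has been knocked closer, to about (478,−387). I'll grip the first one slightly rearward with a narrower opening, checking the multimeter's corner first.

```bash
python3 -c "
from h import *
c=robot.read_camera('wrist');print(cast(c,(224,245),.036),cast(c,(180,212),.018))
plan((.453,-.326,.028,10.5))
b=bay('green',.136)
plan((.453,-.326,.15,10.5),(*b,.15,-3.3),(*b,.044,-3.3),start=(.453,-.326,.028,10.5))"
```

```text
[ 0.41699307 -0.30466062  0.036     ] [ 0.43179382 -0.26294413  0.018     ]
at [ 0.4556 -0.3239  0.1185] 10.0 tilt 0.22 t 10.3
2 rows
[[-0.1,0.1,4.5],[-0.2,0.1,4.6]] [-0.0, -0.01]
--
at [ 0.453 -0.326  0.028] 10.5 tilt 0.22 t 10.3
14 rows
[[0.0,0.0,-4.1],[0.0,0.0,-4.0],[0.0,0.0,-4.1]] [-0.0, -0.0, -0.0]
--
[[2.7,-4.6,-0.0],[2.6,-4.7,-0.0],[2.4,-4.8,-0.0],[2.3,-4.9,-0.0],[2.1,-4.9,-0.0],[2.0,-5.0,-0.0],[1.9,-5.0,-0.0],[1.8,-5.1,-0.0]] [0.03, 0.03, 0.03, 0.03, 0.02, 0.03, 0.02, 0.03]
[[1.6,-5.1,-0.0]] [0.02]
--
[[0.0,-0.0,5.3],[0.0,-0.0,5.3]] [0.0, 0.0]
--
```

Emit:
apply_moves(
  delta_pos=[
    [-0.1,0.1,4.5],
    [-0.2,0.1,4.6],
    [0,0,0],
  ],
  twist=[0,-0.01,0],
  gripper=5,
  squeeze=20,
)

```text
t: 10.68
tool_pos: [0.4539, -0.3257, 0.0279]
orientation: [-3.126, -0.292, 0.002]
force: [0.2, 0.1, 0.4]
opening: 0.0499
gripper_force: 0.0
```

Emit:
apply_moves(
  delta_pos=[
    [0,0,0],
    [0,0,0],
    [0,0,0],
    [0,0,-4],
    [0,0,-4],
    [0,0,-4.2],
    [0,0,0],
  ],
  twist=[0,0,0,0,0,0,0],
  gripper=2,
)

```text
t: 11.55
tool_pos: [0.4564, -0.3291, 0.1564]
orientation: [3.123, 0.288, 0.009]
force: [0.8, 0.2, 0.2]
opening: 0.034
gripper_force: 20.0
```

Held (opening 34 mm). Now I'll carry it to the green bay.

Emit:
apply_moves(
  delta_pos=[
    [2.7,-4.6,0],
    [2.6,-4.7,0],
    [2.4,-4.8,0],
    [2.3,-4.9,0],
    [2.1,-4.9,0],
    [2.0,-5.0,0],
    [1.9,-5.0,0],
    [1.8,-5.1,0],
  ],
  twist=[0.03,0.03,0.03,0.03,0.02,0.03,0.02,0.03],
)

```text
t: 12.55
tool_pos: [0.599, 0.0787, 0.1503]
orientation: [3.141, -0.058, -0.003]
force: [1.3, -0.4, 0.4]
opening: 0.0336
gripper_force: 20.0
```

Emit:
apply_moves(
  delta_pos=[
    [1.6,-5.1,0],
    [0,0,0],
  ],
  twist=[0.02,0],
)

```text
t: 12.8
tool_pos: [0.6168, 0.1311, 0.15]
orientation: [-3.14, 0.082, 0.003]
force: [-0.5, -0.5, -0.5]
opening: 0.034
gripper_force: 20.0
```

```bash
python3 -c "
from h import *
b=bay('green',.136);plan((*b,.044,-3.3));print(robot.read_state()['opening'])
c=robot.read_camera('wrist');cv2.imwrite('pics/w4.png',c['frame'][:,:,::-1])
c=robot.read_camera('top')
for col in('green','red'):
  for o in tops(c,col,60,700): print(*o)
"
```

```text
at [0.6168 0.1311 0.15  ] -3.0 tilt 0.11 t 12.8
2 rows
[[-0.0,0.1,5.3],[-0.0,0.1,5.3]] [0.0, 0.01]
--
0.0340171626833234
green [362. 282.] [275, -278] [46, 60] -88
green [404. 204.] [474, -387] [42, 36] 21
green [181. 156.] [587, 189] [80, 13] 1
green [342. 143.] [629, -229] [41, 35] 20
green [503. 121.] [698, -639] [46, 136] -3
red [206. 232.] [386, 116] [76, 23] 2
red [412. 172.] [555, -406] [44, 38] 3
red [382. 173.] [552, -332] [36, 46] -14
```

View pics/w4.png

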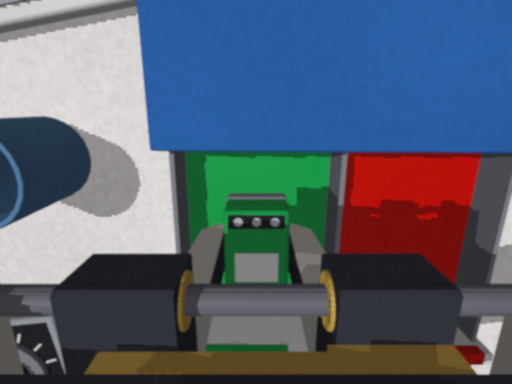

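The module is centred over the green bay (module at column 257, bay floor from 187 to 332). I'll lower, release, rise and plan the next green.

Emit:
apply_moves(
  delta_pos=[
    [0,0.1,5.2],
    [0,0.1,5.2],
    [0,0,0],
  ],
  twist=[0,0.01,0],
)

```text
t: 13.28
tool_pos: [0.6132, 0.1236, 0.0433]
orientation: [3.138, -0.106, -0.013]
force: [-0.2, 1.8, 0.1]
opening: 0.0341
gripper_force: 20.0
```

Emit:
apply_moves(
  delta_pos=[
    [0,0,0],
    [0,0,0],
    [0,0,0],
    [0,0,-5],
    [0,0,-5],
    [0,0,0],
  ],
  twist=[0,0,0,0,0,0],
  gripper=5.5,
)

```text
t: 14.02
tool_pos: [0.621, 0.1259, 0.1549]
orientation: [-3.138, 0.104, -0.018]
force: [0.2, 0.7, 0.2]
opening: 0.055
gripper_force: 0.0
```

```bash
python3 -c "
from h import *
plan((.476,-.387,.12,21),(.476,-.387,.028,21))
b=bay('green',.083)
plan((.476,-.387,.15,21),(*b,.15,-3.3),(*b,.045,-3.3),start=(.476,-.387,.028,21))"
```

```text
at [0.621  0.1259 0.1549] -3.8 tilt 0.65 t 14.03
12 rows
[[-1.1,5.2,0.3],[-1.3,5.2,0.4],[-1.5,5.1,0.3],[-1.7,5.0,0.4],[-1.9,5.0,0.3],[-2.2,4.9,0.4],[-2.4,4.8,0.3],[-2.6,4.6,0.4]] [-0.04, -0.04, -0.04, -0.04, -0.05, -0.04, -0.05, -0.04]
[[-2.8,4.5,0.3],[-3.0,4.4,0.4]] [-0.05, -0.04]
--
[[-0.0,0.0,4.6],[-0.0,0.0,4.6]] [-0.0, -0.0]
--
at [ 0.476 -0.387  0.028] 21.0 tilt 0.65 t 14.03
15 rows
[[0.0,0.0,-4.1],[0.0,0.0,-4.0],[0.0,0.0,-4.1]] [-0.0, -0.0, -0.0]
--
[[2.7,-4.5,-0.0],[2.5,-4.6,-0.0],[2.3,-4.7,-0.0],[2.1,-4.8,-0.0],[1.9,-4.9,-0.0],[1.7,-5.0,-0.0],[1.5,-5.1,-0.0],[1.3,-5.1,-0.0]] [0.04, 0.04, 0.04, 0.04, 0.04, 0.04, 0.05, 0.04]
[[1.1,-5.2,-0.0],[0.8,-5.2,-0.0]] [0.05, 0.04]
--
[[-0.0,0.0,5.2],[-0.0,0.0,5.3]] [0.0, 0.0]
--
```

Emit:
apply_moves(
  delta_pos=[
    [-1.1,5.2,0.3],
    [-1.3,5.2,0.4],
    [-1.5,5.1,0.3],
    [-1.7,5.0,0.4],
    [-1.9,5.0,0.3],
    [-2.2,4.9,0.4],
    [-2.4,4.8,0.3],
    [-2.6,4.6,0.4],
  ],
  twist=[-0.04,-0.04,-0.04,-0.04,-0.05,-0.04,-0.05,-0.04],
)

```text
t: 15.02
tool_pos: [0.5005, -0.2866, 0.1195]
orientation: [3.112, 0.431, 0.0]
force: [1.2, 0.4, 0.3]
opening: 0.0547
gripper_force: 0.0
```

Emit:
apply_moves(
  delta_pos=[
    [-2.8,4.5,0.3],
    [-3.0,4.4,0.4],
    [0,0,0],
    [0,0,0],
  ],
  twist=[-0.05,-0.04,0,0],
)

```text
t: 15.52
tool_pos: [0.4719, -0.3867, 0.1122]
orientation: [-3.089, -0.567, 0.0]
force: [-0.1, 0.7, -0.2]
opening: 0.0551
gripper_force: 0.0
```

```bash
python3 -c "
from h import *
c=robot.read_camera('wrist')
for col in('green','red'):
  for o in tops(c,col,300,20000):print(*o)
plan((.476,-.387,.028,21))"
```

```text
green [262. 199.] [478, -389] [47, 31] 21
red [327. 107.] [558, -407] [44, 35] 0
red [229.  72.] [554, -335] [33, 44] -16
at [ 0.4722 -0.3861  0.1124] 20.9 tilt 0.04 t 15.57
2 rows
[[0.2,0.1,4.2],[0.1,0.1,4.2]] [-0.0, -0.0]
--
```

Emit:
apply_moves(
  delta_pos=[
    [0.3,0.2,4.2],
    [0.2,0.2,4.2],
    [0,0,0],
    [0,0,0],
  ],
  twist=[0,0,0,0],
)

```text
t: 16.08
tool_pos: [0.4788, -0.3877, 0.0287]
orientation: [-3.089, -0.571, 0.0]
force: [-0.2, -0.2, 0.0]
opening: 0.0548
gripper_force: 0.0
```

Emit:
apply_moves(
  delta_pos=[
    [0,0,0],
    [0,0,0],
    [0,0,0],
    [0,0,-4],
    [0,0,-4],
    [0,0,-4.2],
    [0,0,0],
  ],
  twist=[0,0,0,0,0,0,0],
  gripper=2,
)

```text
t: 16.95
tool_pos: [0.4802, -0.3912, 0.1557]
orientation: [3.083, 0.567, 0.007]
force: [1.3, -0.9, -1.3]
opening: 0.0338
gripper_force: 20.0
```

Emit:
apply_moves(
  delta_pos=[
    [2.7,-4.5,0],
    [2.5,-4.6,0],
    [2.3,-4.7,0],
    [2.1,-4.8,0],
    [1.9,-4.9,0],
    [1.7,-5.0,0],
    [1.5,-5.1,0],
    [1.3,-5.1,0],
  ],
  twist=[0.04,0.04,0.04,0.04,0.04,0.04,0.05,0.04],
)

```text
t: 17.95
tool_pos: [0.5485, 0.0273, 0.1493]
orientation: [-3.141, -0.051, 0.003]
force: [0.4, -0.0, -0.8]
opening: 0.034
gripper_force: 20.0
```

Emit:
apply_moves(
  delta_pos=[
    [1.1,-5.2,0],
    [0.8,-5.2,0],
    [0,0,0],
    [0,0,0],
  ],
  twist=[0.05,0.04,0,0],
)

```text
t: 18.45
tool_pos: [0.5666, 0.1293, 0.1494]
orientation: [3.14, -0.087, -0.003]
force: [0.3, -0.1, -1.1]
opening: 0.0336
gripper_force: 20.0
```

```bash
python3 -c "
from h import *
b=bay('green',.083);plan((*b,.045,-3.3));print(robot.read_state()['opening'])
c=robot.read_camera('wrist');cv2.imwrite('pics/w5.png',c['frame'][:,:,::-1])"
```

```text
at [0.5666 0.1293 0.1494] -3.2 tilt 0.12 t 18.45
2 rows
[[-0.2,-0.1,5.2],[-0.1,-0.1,5.2]] [0.0, 0.0]
--
0.03363830297411921
```

View pics/w5.png

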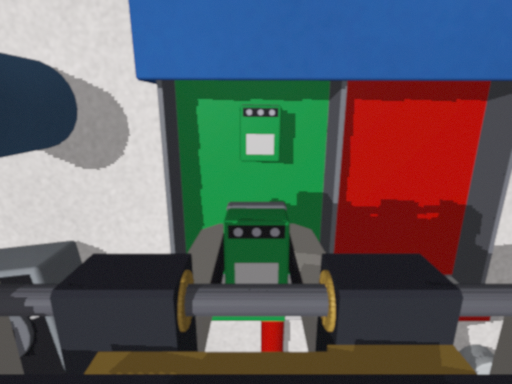

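The first module lies flat at (260,134) and the second hangs clear in front of it. I'll lower and release, then go to the third green at (630,−228).

Emit:
apply_moves(
  delta_pos=[
    [-0.3,-0.1,5.2],
    [-0.2,-0.1,5.2],
    [0,0,0],
    [0,0,0],
  ],
  twist=[0,0,0,0],
)

```text
t: 19.0
tool_pos: [0.5633, 0.1311, 0.0483]
orientation: [3.14, -0.09, 0.002]
force: [-0.4, 0.3, -0.6]
opening: 0.034
gripper_force: 20.0
```

Emit:
apply_moves(
  delta_pos=[
    [0,0,0],
    [0,0,0],
    [0,0,0],
    [0,0,-5],
    [0,0,-5],
    [0,0,0],
    [0,0,0],
  ],
  twist=[0,0,0,0,0,0,0],
  gripper=5.5,
)

```text
t: 19.88
tool_pos: [0.5623, 0.132, 0.1465]
orientation: [3.14, -0.088, 0.0]
force: [-1.0, 0.5, -0.4]
opening: 0.0547
gripper_force: 0.0
```

```bash
python3 -c "
from h import *
c=robot.read_camera('top')
for col in('green','red'):
  for o in tops(c,col,60,700): print(*o)
plan((.631,-.228,.12,23))
b=bay('green',.03)
plan((.631,-.228,.15,23),(*b,.15,-3.3),start=(.631,-.228,.028,23))"
```

```text
green [362. 282.] [276, -278] [44, 60] -88
green [177. 187.] [509, 202] [92, 28] 3
green [216. 181.] [523, 96] [54, 106] -4
green [342. 143.] [630, -228] [41, 35] 23
green [216. 130.] [653, 99] [72, 25] 87
green [503. 121.] [697, -639] [46, 134] -3
red [412. 172.] [555, -406] [44, 38] 1
red [382. 173.] [552, -332] [36, 46] -14
at [0.5616 0.1319 0.1454] -3.2 tilt 0.11 t 19.93
7 rows
[[1.3,5.1,0.4],[0.9,5.2,0.4],[0.6,5.2,0.3],[0.2,5.2,0.4],[-0.0,5.2,0.3],[-0.4,5.2,0.4],[-0.8,5.2,0.3]] [-0.07, -0.06, -0.07, -0.06, -0.07, -0.06, -0.07]
--
at [ 0.631 -0.228  0.028] 23.0 tilt 0.11 t 19.93
10 rows
[[0.0,0.0,-4.1],[0.0,0.0,-4.0],[0.0,0.0,-4.1]] [-0.0, -0.0, -0.0]
--
[[0.4,-5.4,-0.0],[0.1,-5.5,-0.0],[-0.3,-5.5,-0.0],[-0.6,-5.4,-0.0],[-1.0,-5.4,-0.0],[-1.3,-5.3,-0.0],[-1.7,-5.2,-0.0]] [0.07, 0.06, 0.07, 0.06, 0.07, 0.06, 0.07]
--
```

Emit:
apply_moves(
  delta_pos=[
    [1.3,5.1,0.4],
    [0.9,5.2,0.4],
    [0.6,5.2,0.3],
    [0.2,5.2,0.4],
    [0,5.2,0.3],
    [-0.4,5.2,0.4],
    [-0.8,5.2,0.3],
    [0,0,0],
  ],
  twist=[-0.07,-0.06,-0.07,-0.06,-0.07,-0.06,-0.07,0],
)

```text
t: 20.92
tool_pos: [0.6301, -0.2312, 0.1185]
orientation: [-3.077, -0.624, 0.006]
force: [0.8, 1.2, -0.2]
opening: 0.055
gripper_force: 0.0
```

Emit:
apply_moves(
  delta_pos=[
    [0,0,0],
  ],
  twist=[0],
)

```text
t: 21.05
tool_pos: [0.6306, -0.2272, 0.1196]
orientation: [-3.076, -0.628, 0.004]
force: [-0.5, 0.0, -0.2]
opening: 0.055
gripper_force: 0.0
```

```bash
python3 -c "
from h import *
c=robot.read_camera('wrist')
for col in('green','red'):
  for o in tops(c,col,300,20000):print(*o)
plan((.631,-.228,.028,23))"
```

```text
green [260. 197.] [636, -228] [47, 31] 24
red [ 18. 181.] [558, -41] [45, 158] -3
at [ 0.6309 -0.2266  0.1201] 23.1 tilt 0.16 t 21.1
2 rows
[[-0.0,0.1,4.6],[-0.0,0.0,4.6]] [0.0, 0.0]
--
```

Emit:
apply_moves(
  delta_pos=[
    [0.2,0.1,4.6],
    [0.1,0.1,4.6],
    [0,0,0],
    [0,0,0],
  ],
  twist=[0,0,0,0],
)

```text
t: 21.6
tool_pos: [0.6351, -0.2268, 0.0294]
orientation: [-3.077, -0.632, 0.001]
force: [0.3, 0.8, -0.2]
opening: 0.0548
gripper_force: 0.0
```

Emit:
apply_moves(
  delta_pos=[
    [0,0,0],
    [0,0,0],
    [0,0,0],
    [0,0,-4],
    [0,0,-4],
    [0,0,-4.2],
    [0,0,0],
  ],
  twist=[0,0,0,0,0,0,0],
  gripper=2,
)

```text
t: 22.48
tool_pos: [0.6379, -0.2298, 0.157]
orientation: [3.073, 0.629, 0.011]
force: [-0.3, -0.3, -0.7]
opening: 0.0339
gripper_force: 20.0
```

Emit:
apply_moves(
  delta_pos=[
    [0.3,-5.4,0],
    [0,-5.5,0],
    [-0.3,-5.5,0],
    [-0.6,-5.4,0],
    [-1.0,-5.4,0],
    [-1.3,-5.3,0],
    [-1.7,-5.2,0],
    [0,0,0],
  ],
  twist=[0.07,0.06,0.07,0.06,0.07,0.06,0.07,0],
)

```text
t: 23.48
tool_pos: [0.5099, 0.1367, 0.1502]
orientation: [-3.14, 0.082, 0.004]
force: [-0.2, -0.1, -1.4]
opening: 0.0336
gripper_force: 20.0
```

```bash
python3 -c "
from h import *
b=bay('green',.03);plan((*b,.15,-3.3),(*b,.045,-3.3));print(robot.read_state()['opening'])
c=robot.read_camera('wrist');cv2.imwrite('pics/w6.png',c['frame'][:,:,::-1])"
```

```text
at [0.5099 0.1367 0.1502] -3.0 tilt 0.14 t 23.48
3 rows
[[0.1,0.2,0.0]] [0.01]
--
[[-0.0,-0.0,5.3],[-0.0,-0.0,5.2]] [-0.0, -0.0]
--
0.033618966746444594
```

View pics/w6.png

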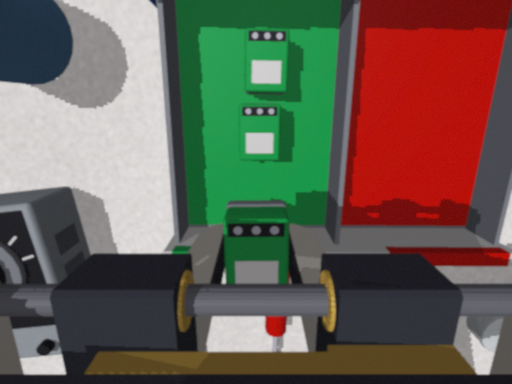

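```bash
python3 -c "
from h import *
c=robot.read_camera('wrist');
for p,z in(((200,226),.065),((330,226),.065),((440,228),.065),((259,132),.044),((267,63),.044)):
  P=cast(c,p,z)[:2];print(p,P.round(4),((P-F)@u-.012).round(4),((P-F)@v).round(4))"
```

```text
(200, 226) [0.4942 0.1808] 0.0108 0.1138
(330, 226) [0.4888 0.0763] 0.0114 0.0092
(440, 228) [ 0.4824 -0.0124] 0.0102 -0.0797
(259, 132) [0.5644 0.1296] 0.0839 0.0668
(267, 63) [0.6156 0.121 ] 0.1355 0.0611
```

The front panel's inner face lies between rows 228 and 248, so the held module clears it. I'll shift it 3 mm inward, lower and release.

Emit:
apply_moves(
  delta_pos=[
    [0.3,0.2,0],
    [0,0,5.3],
    [0,0,5.2],
    [0,0,0],
    [0,0,0],
  ],
  twist=[0.01,0,0,0,0],
)

```text
t: 24.2
tool_pos: [0.5158, 0.1307, 0.0479]
orientation: [3.14, -0.106, 0.001]
force: [0.8, -0.3, -0.3]
opening: 0.0337
gripper_force: 20.0
```

Emit:
apply_moves(
  delta_pos=[
    [0,0,0],
    [0,0,0],
    [0,0,0],
    [0,0,-5],
    [0,0,-5],
    [0,0,0],
    [0,0,0],
  ],
  twist=[0,0,0,0,0,0,0],
  gripper=5.5,
)

```text
t: 25.08
tool_pos: [0.5148, 0.1316, 0.1466]
orientation: [-3.14, 0.104, -0.001]
force: [-0.7, -0.5, -0.6]
opening: 0.0549
gripper_force: 0.0
```

```bash
python3 -c "
from h import *
c=robot.read_camera('top')
for col in('green','red'):
  for o in tops(c,col,60,700): print(*o)
plan((.553,-.334,.12,-14))
b=bay('red',.11)
plan((.553,-.334,.15,-14),(*b,.15,-3.3),start=(.553,-.334,.028,-14))"
```

```text
green [362. 282.] [276, -277] [44, 61] -88
green [213. 196.] [484, 98] [36, 53] -76
green [214. 142.] [624, 105] [83, 85] -2
green [503. 121.] [695, -639] [46, 131] -3
red [412. 172.] [555, -406] [44, 38] 1
red [382. 173.] [552, -332] [36, 47] -14
at [0.5141 0.1315 0.1455] -3.8 tilt 0.1 t 25.12
9 rows
[[0.8,5.1,0.3],[0.9,5.1,0.3],[1.0,5.1,0.3],[1.1,5.1,0.3],[1.2,5.1,0.3],[1.3,5.0,0.3],[1.3,5.0,0.3],[1.5,5.0,0.2]] [0.02, 0.02, 0.02, 0.02, 0.02, 0.02, 0.02, 0.02]
[[1.5,4.9,0.3]] [0.02]
--
at [ 0.553 -0.334  0.028] -14.0 tilt 0.1 t 25.12
9 rows
[[0.0,0.0,-4.1],[0.0,0.0,-4.0],[0.0,0.0,-4.1]] [-0.0, -0.0, -0.0]
--
[[-0.8,-5.4,-0.0],[-0.7,-5.4,-0.0],[-0.5,-5.4,-0.0],[-0.4,-5.5,-0.0],[-0.2,-5.5,-0.0],[0.0,-5.4,-0.0]] [-0.03, -0.03, -0.03, -0.03, -0.03, -0.04]
--
```

Emit:
apply_moves(
  delta_pos=[
    [0.8,5.1,0.3],
    [0.9,5.1,0.3],
    [1.0,5.1,0.3],
    [1.1,5.1,0.3],
    [1.2,5.1,0.3],
    [1.3,5.0,0.3],
    [1.3,5.0,0.3],
    [1.5,5.0,0.2],
  ],
  twist=[0.02,0.02,0.02,0.02,0.02,0.02,0.02,0.02],
)

```text
t: 26.12
tool_pos: [0.5487, -0.2834, 0.1211]
orientation: [-3.12, 0.355, 0.005]
force: [0.3, 0.2, -0.1]
opening: 0.0548
gripper_force: 0.0
```

Emit:
apply_moves(
  delta_pos=[
    [1.5,4.9,0.3],
    [0,0,0],
    [0,0,0],
  ],
  twist=[0.02,0,0],
)

```text
t: 26.5
tool_pos: [0.5526, -0.3327, 0.1185]
orientation: [-3.116, 0.386, 0.005]
force: [-0.6, 0.7, 0.2]
opening: 0.0548
gripper_force: 0.0
```

```bash
python3 -c "
from h import *
c=robot.read_camera('wrist')
for col in('green','red'):
  for o in tops(c,col,300,20000):print(*o)
plan((.555,-.334,.028,-14.5))"
```

```text
red [257. 197.] [557, -335] [32, 47] -15
red [347. 171.] [560, -407] [48, 35] 0
at [ 0.553  -0.3322  0.1191] -14.1 tilt 0.16 t 26.55
2 rows
[[0.1,0.1,4.6],[0.1,0.0,4.5]] [0.0, 0.01]
--
```

Emit:
apply_moves(
  delta_pos=[
    [0.1,0.1,4.6],
    [0.1,0,4.5],
    [0,0,0],
    [0,0,0],
  ],
  twist=[0,0.01,0,0],
)

```text
t: 27.05
tool_pos: [0.5554, -0.3334, 0.0294]
orientation: [-3.116, 0.398, 0.001]
force: [0.5, 0.5, 0.2]
opening: 0.0549
gripper_force: 0.0
```

Emit:
apply_moves(
  delta_pos=[
    [0,0,0],
    [0,0,0],
    [0,0,0],
    [0,0,-4],
    [0,0,-4],
    [0,0,-4.2],
    [0,0,0],
  ],
  twist=[0,0,0,0,0,0,0],
  gripper=2,
)

```text
t: 27.92
tool_pos: [0.5577, -0.3368, 0.157]
orientation: [3.112, -0.401, 0.012]
force: [0.9, -1.0, -1.0]
opening: 0.0339
gripper_force: 20.0
```

Emit:
apply_moves(
  delta_pos=[
    [-0.8,-5.4,0],
    [-0.7,-5.4,0],
    [-0.5,-5.4,0],
    [-0.4,-5.5,0],
    [-0.2,-5.5,0],
    [0,-5.4,0],
    [0,0,0],
    [0,0,0],
  ],
  twist=[-0.03,-0.03,-0.03,-0.03,-0.03,-0.04,0,0],
)

```text
t: 28.92
tool_pos: [0.588, -0.0095, 0.1506]
orientation: [3.139, -0.103, -0.003]
force: [0.3, -0.3, -1.1]
opening: 0.034
gripper_force: 20.0
```

```bash
python3 -c "
from h import *
b=bay('red',.11);plan((*b,.15,-3.3),(*b,.045,-3.3));print(robot.read_state()['opening'])
c=robot.read_camera('wrist');cv2.imwrite('pics/w7.png',c['frame'][:,:,::-1])"
```

```text
at [ 0.588  -0.0095  0.1506] -3.8 tilt 0.09 t 28.93
3 rows
[[-0.5,-0.2,0.1]] [-0.01]
--
[[-0.0,0.0,5.2],[-0.0,0.0,5.3]] [0.0, 0.0]
--
0.03403226219787286
```

View pics/w7.png

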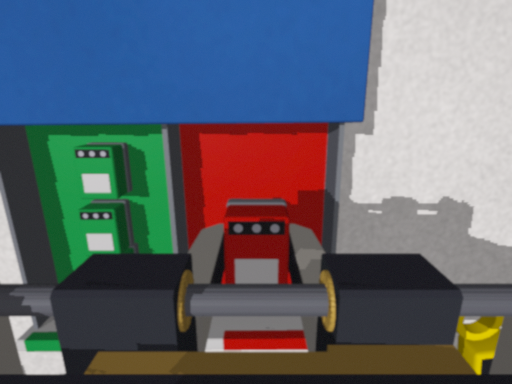

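The red module is centred over the red bay (floor columns 182–328, module at 257), so I'll lower and release it.

Emit:
apply_moves(
  delta_pos=[
    [0,-0.1,5.2],
    [0,0,5.2],
    [0,0,0],
    [0,0,0],
  ],
  twist=[0,0,0,0],
)

```text
t: 29.48
tool_pos: [0.5891, -0.0094, 0.0489]
orientation: [3.14, -0.106, 0.001]
force: [0.9, -0.8, 0.0]
opening: 0.0337
gripper_force: 20.0
```

Emit:
apply_moves(
  delta_pos=[
    [0,0,0],
    [0,0,0],
    [0,0,0],
    [0,0,-5],
    [0,0,-5],
    [0,0,0],
    [0,0,0],
  ],
  twist=[0,0,0,0,0,0,0],
  gripper=5.5,
)

```text
t: 30.35
tool_pos: [0.5885, -0.0082, 0.1475]
orientation: [3.14, -0.104, 0.0]
force: [0.0, 0.7, -1.2]
opening: 0.055
gripper_force: 0.0
```

```bash
python3 -c "
from h import *
c=robot.read_camera('top')
for o in tops(c,'red',60,700): print(*o)
plan((.558,-.407,.12,1))
b=bay('red',.04)
plan((.558,-.407,.15,1),(*b,.15,-3.3),start=(.558,-.407,.028,1))"
```

```text
red [412. 172.] [556, -406] [41, 38] 1
at [ 0.5878 -0.0081  0.1464] -3.8 tilt 0.11 t 30.4
8 rows
[[-0.0,5.0,0.3],[-0.1,5.0,0.3],[-0.1,5.0,0.3],[-0.2,5.0,0.3],[-0.3,5.0,0.4],[-0.3,5.0,0.3],[-0.3,5.0,0.4],[-0.4,4.9,0.3]] [-0.01, -0.01, -0.01, -0.01, -0.01, -0.01, -0.01, -0.01]
--
at [ 0.558 -0.407  0.028] 1.0 tilt 0.11 t 30.4
11 rows
[[0.0,0.0,-4.1],[0.0,0.0,-4.0],[0.0,0.0,-4.1]] [-0.0, -0.0, -0.0]
--
[[-0.5,-5.1,-0.0],[-0.5,-5.0,-0.0],[-0.6,-5.0,-0.0],[-0.6,-5.0,-0.0],[-0.7,-5.1,-0.0],[-0.7,-5.0,-0.0],[-0.8,-5.0,-0.0],[-0.8,-5.1,-0.0]] [0.01, 0.01, 0.01, 0.01, 0.01, 0.01, 0.01, 0.01]
--
```

Emit:
apply_moves(
  delta_pos=[
    [0,5.0,0.3],
    [-0.1,5.0,0.3],
    [-0.1,5.0,0.3],
    [-0.2,5.0,0.3],
    [-0.3,5.0,0.4],
    [-0.3,5.0,0.3],
    [-0.3,5.0,0.4],
    [-0.4,4.9,0.3],
  ],
  twist=[-0.01,-0.01,-0.01,-0.01,-0.01,-0.01,-0.01,-0.01],
)

```text
t: 31.4
tool_pos: [0.5578, -0.4073, 0.1187]
orientation: [-3.139, -0.022, 0.005]
force: [1.4, 0.2, 0.4]
opening: 0.0551
gripper_force: 0.0
```

Emit:
apply_moves(
  delta_pos=[
    [0,0,0],
    [0,0,0],
  ],
  twist=[0,0],
)

```text
t: 31.65
tool_pos: [0.5583, -0.4056, 0.1195]
orientation: [-3.139, -0.021, 0.004]
force: [0.4, 0.6, -0.1]
opening: 0.0551
gripper_force: 0.0
```

```bash
python3 -c "
from h import *
c=robot.read_camera('wrist')
for o in tops(c,'red',300,20000):print(*o)
plan((.558,-.407,.028,1))"
```

```text
red [260. 200.] [560, -409] [47, 31] 0
at [ 0.5588 -0.4052  0.1201] 0.8 tilt 0.16 t 31.7
2 rows
[[-0.0,0.1,4.6],[-0.1,0.1,4.6]] [-0.0, -0.0]
--
```

Emit:
apply_moves(
  delta_pos=[
    [0,0.1,4.6],
    [0,0.1,4.6],
    [0,0,0],
    [0,0,0],
  ],
  twist=[0,0,0,0],
)

```text
t: 32.2
tool_pos: [0.5596, -0.407, 0.0295]
orientation: [-3.141, -0.024, 0.001]
force: [-0.1, -0.0, 0.4]
opening: 0.055
gripper_force: 0.0
```

Emit:
apply_moves(
  delta_pos=[
    [0,0,0],
    [0,0,0],
    [0,0,0],
    [0,0,-4],
    [0,0,-4],
    [0,0,-4.2],
    [0,0,0],
  ],
  twist=[0,0,0,0,0,0,0],
  gripper=2,
)

```text
t: 33.08
tool_pos: [0.5614, -0.4106, 0.1572]
orientation: [3.136, 0.021, 0.01]
force: [0.9, -0.3, -0.9]
opening: 0.0338
gripper_force: 20.0
```

Emit:
apply_moves(
  delta_pos=[
    [-0.5,-5.1,0],
    [-0.5,-5.0,0],
    [-0.6,-5.0,0],
    [-0.6,-5.0,0],
    [-0.7,-5.1,0],
    [-0.7,-5.0,0],
    [-0.8,-5.0,0],
    [-0.8,-5.1,0],
  ],
  twist=[0.01,0.01,0.01,0.01,0.01,0.01,0.01,0.01],
)

```text
t: 34.08
tool_pos: [0.5146, -0.003, 0.1502]
orientation: [-3.14, 0.105, 0.003]
force: [0.3, 0.4, -0.5]
opening: 0.0337
gripper_force: 20.0
```

Emit:
apply_moves(
  delta_pos=[
    [0,0,0],
    [0,0,0],
  ],
  twist=[0,0],
)

```text
t: 34.33
tool_pos: [0.5154, -0.0047, 0.1508]
orientation: [3.14, -0.103, -0.002]
force: [0.3, -0.8, -0.9]
opening: 0.0336
gripper_force: 20.0
```

```bash
python3 -c "
from h import *
b=bay('red',.04);plan((*b,.15,-3.3),(*b,.045,-3.3));print(robot.read_state()['opening'])
c=robot.read_camera('wrist');cv2.imwrite('pics/w8.png',c['frame'][:,:,::-1])"
```

```text
at [ 0.5154 -0.0047  0.1508] -3.7 tilt 0.07 t 34.33
3 rows
[[-0.3,-0.1,0.1]] [-0.01]
--
[[0.0,-0.0,5.2],[0.0,-0.0,5.3]] [0.0, 0.0]
--
0.033580603504415635
```

View pics/w8.png

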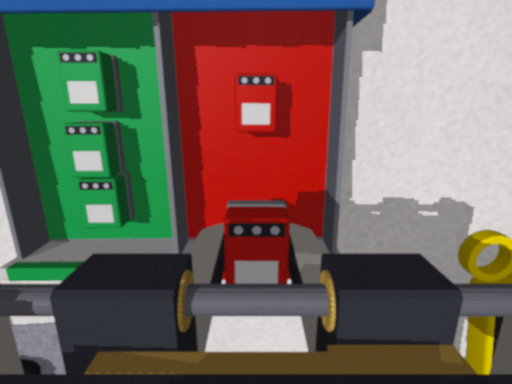

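The three greens and the first red lie flat in their bays, and the last red hangs centred over the red bay behind the panel. I'll release it and plan the push.

Emit:
apply_moves(
  delta_pos=[
    [-0.1,-0.1,5.2],
    [0,0,5.2],
    [0,0,0],
    [0,0,0],
  ],
  twist=[0,0,0,0],
)

```text
t: 34.88
tool_pos: [0.5156, -0.0044, 0.049]
orientation: [3.14, -0.106, 0.001]
force: [1.7, -0.4, -0.5]
opening: 0.0339
gripper_force: 20.0
```

Emit:
apply_moves(
  delta_pos=[
    [0,0,0],
    [0,0,0],
    [0,0,0],
    [0,0,-5],
    [0,0,-5],
    [0,0,0],
    [0,0,0],
  ],
  twist=[0,0,0,0,0,0,0],
  gripper=5.5,
)

```text
t: 35.75
tool_pos: [0.5148, -0.0034, 0.1475]
orientation: [-3.14, 0.104, -0.0]
force: [-0.6, -0.6, -0.7]
opening: 0.0548
gripper_force: 0.0
```

```bash
python3 -c "
from h import *
c=robot.read_camera('top')
for col in('red','green'):
  for o in tops(c,col,60,700): print(*o)
c=robot.read_camera('side');cv2.imwrite('pics/s2.png',c['frame'][:,:,::-1])
S=F-u*.045-v*.012; print(F,S)
plan((*S,.15,-3.3),(*S,.055,-3.3),(*(S+.17*u),.055,-3.3),step=5)"
```

```text
red [205. 232.] [389, 118] [26, 81] 0
green [362. 282.] [275, -278] [46, 60] -88
green [217. 188.] [505, 92] [46, 102] -7
green [181. 163.] [566, 191] [23, 210] -8
green [503. 121.] [697, -639] [46, 134] -3
[0.46481505 0.06843717] [0.4191989  0.05904744]
at [ 0.5138 -0.0034  0.146 ] -3.8 tilt 0.16 t 35.85
9 rows
[[-3.3,-1.9,-0.1],[-3.3,-1.9,-0.1],[-3.2,-1.8,-0.2]] [-0.0, -0.0, -0.01]
--
[[-0.0,-0.0,4.8],[-0.0,-0.0,4.7]] [0.0, 0.0]
--
[[4.2,0.0,0.0],[4.3,0.0,0.0],[4.2,0.0,0.0],[4.3,0.0,0.0]] [0.0, 0.0, 0.0, 0.0]
--
```

View pics/s2.png

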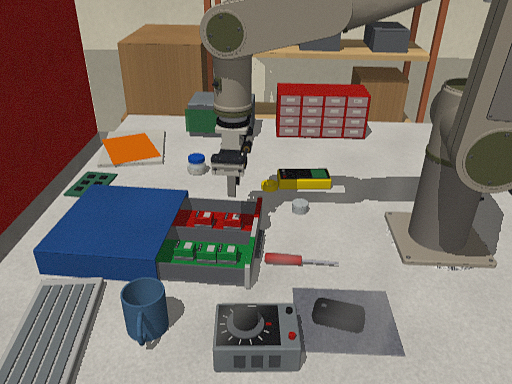

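The side view shows all five modules in their bays, reds at (205,217) and (233,219), greens at (187,248), (208,250) and (228,252). Now I'll move in front of the panel with the fingers closed and push slowly.

Emit:
apply_moves(
  delta_pos=[
    [-3.3,-1.9,-0.1],
    [-3.3,-1.9,-0.1],
    [-3.2,-1.8,-0.2],
    [0,0,0],
    [0,0,4.8],
    [0,0,4.7],
    [0,0,0],
    [0,0,0],
  ],
  twist=[0,0,-0.01,0,0,0,0,0],
  gripper=0,
)

```text
t: 36.85
tool_pos: [0.4214, 0.0586, 0.0576]
orientation: [3.14, -0.089, 0.0]
force: [0.2, -1.2, 0.7]
opening: 0.0006
gripper_force: 0.0
```

Emit:
apply_moves(
  delta_pos=[
    [1,0,0],
    [1.5,0,0],
    [1.5,0,0],
    [2,0,0],
    [2,0,0],
    [2,0,0],
    [2,0,0],
    [2,0,0],
  ],
  twist=[0,0,0,0,0,0,0,0],
)

```text
t: 37.85
tool_pos: [0.5627, 0.0508, 0.0583]
orientation: [-3.14, 0.088, -0.003]
force: [-2.4, -0.1, 1.4]
opening: 0.0003
gripper_force: 1.1
```

```bash
python3 -c "
from h import *
E=F+u*(.19-.0075)-v*.012
plan((*E,.055,-3.3),step=2);print(robot.read_state()['force'])"
```

```text
at [0.5627 0.0508 0.0583] -3.2 tilt 0.12 t 37.85
5 rows
[[1.7,0.0,0.1],[1.7,0.0,0.1],[1.7,0.0,0.0],[1.6,0.0,0.1],[1.7,0.0,0.0]] [0.0, 0.0, 0.0, 0.0, 0.0]
--
[-2.41511411 -0.09964969  1.41688521]
```

Emit:
apply_moves(
  delta_pos=[
    [1.5,0,0],
    [1.5,0,0],
    [1.5,0,0],
    [1.2,0,0],
    [0.8,0,0],
    [0.5,0,0],
    [0.4,0,0],
    [0,0,0],
  ],
  twist=[0,0,0,0,0,0,0,0],
)

```text
t: 38.85
tool_pos: [0.6338, 0.0469, 0.0567]
orientation: [-3.14, 0.088, 0.003]
force: [-7.8, -0.5, 4.6]
opening: 0.0003
gripper_force: 3.5
```

Emit:
apply_moves(
  delta_pos=[
    [0.3,0,0],
    [0.2,0,0],
    [0,0,0],
  ],
  twist=[0,0,0],
)

```text
t: 39.22
tool_pos: [0.634, 0.0469, 0.0566]
orientation: [3.14, -0.087, -0.02]
force: [-33.8, -0.8, 26.3]
opening: 0.0001
gripper_force: 17.4
```

Emit:
apply_moves(
  delta_pos=[
    [-1,0,0],
    [-3,0,0],
    [-5,0,0],
    [-5,0,-2],
    [-4,0,-4],
    [-2,0,-4],
    [0,0,0],
    [0,0,0],
  ],
  twist=[0,0,0,0,0,0,0,0],
)

```text
t: 40.22
tool_pos: [0.4403, 0.0578, 0.1567]
orientation: [-3.14, 0.088, -0.003]
force: [-0.2, 0.2, -1.1]
opening: 0.0004
gripper_force: 0.0
```

```bash
python3 -c "
from h import *
s=robot.read_state();print(s['tool_pos'],s['force'],s['t'])
c=robot.read_camera('top')
for col in('red','green'):
  m=mask(c['frame'],col)
  for k in cv2.findContours(m,0,1)[0]:
    if cv2.contourArea(k)<8: continue
    P=np.array([cast(c,p[0],.065)[:2] for p in k],np.float32)
    if P[:,1].mean()<-.15 or P[:,0].mean()<.45:continue
    q=(P-F)@u; w=(P-F)@v; print(col,'along',q.min().round(4),q.max().round(4),'lat',w.min().round(3),w.max().round(3))
fr=c['frame'];h=cv2.cvtColor(fr,cv2.COLOR_RGB2HSV)
G=np.array([*(F+.19*u),.065])
f=192/np.tan(np.radians(c['vertical_fov'])/2)
for l in(.05,-.10,.12):
  for d in np.arange(-.03,.03,.004):
    X=np.array([*(F+u*(.19+d)+v*l),.065]);p=c['R']@X+c['t'];print(round(d,3),h[int(round(f*p[1]/p[2]+c['cy'])),int(round(f*p[0]/p[2]+c['cx']))],end=' ')
  print()
"
```

```text
[0.44025238 0.05778961 0.15669142] [-0.20358892  0.17898608 -1.07942988] 40.225
red along 0.1753 0.1895 lat -0.138 -0.041
green along 0.1762 0.19 lat 0.041 0.139
-0.03 [ 21  25 101] -0.026 [25 22 70] -0.022 [40 13 60] -0.018 [20 24 63] -0.014 [ 64 139  46] -0.01 [ 64 154  93] -0.006 [ 66 155 115] -0.002 [ 75 173  84] 0.002 [107 192  93] 0.006 [108 172 107] 0.01 [109 176 110] 0.014 [108 181 107] 0.018 [108 192 106] 0.022 [109 184 108] 0.026 [108 180 109] 
-0.03 [ 30  18 102] -0.026 [20 12 64] -0.022 [12 21 62] -0.018 [ 5 26 60] -0.014 [ 2 96 48] -0.01 [  0 204 144] -0.006 [  1 206 145] -0.002 [  0 202 125] 0.002 [108 188 102] 0.006 [108 176 103] 0.01 [109 170 108] 0.014 [109 177 108] 0.018 [107 182 108] 0.022 [107 194 108] 0.026 [109 172 111] 
-0.03 [ 23  22 105] -0.026 [26 22 82] -0.022 [23 18 58] -0.018 [47 42 55] -0.014 [ 65 109  47] -0.01 [ 66 157 115] -0.006 [ 66 161 114] -0.002 [ 72 156  85] 0.002 [107 178  93] 0.006 [107 200 107] 0.01 [108 176 113] 0.014 [109 172 114] 0.018 [109 173 115] 0.022 [108 177 114] 0.026 [107 205 108]
```

The panel strip abuts the unit with no gap, and the drawer took 34 N without moving, so it's seated. The arm is clear, so I'm handing in.

```bash
python3 -c "
from plant import robot
print(robot.close_job())"
```

```text
the job is handed in; nothing more can be done
None
```

I turned the knob back to its zero stop, put all five modules (3 green, 2 red) in their bays, pushed the drawer home to its catch, and handed the job in at about 40 s; no verdict came back.

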